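# Seat the way-oil reservoir and take a dipstick reading

## Task

Lift the oil reservoir by its handle and set it fully home on the two pegs of its base plate, then let go of it. Then take the dipstick from its rack, push it gently down the reservoir's slanting neck until its collar stops on the mouth, draw it right out again, and finish still holding it in the gripper: dipstick level, still, clear of everything, its tip a good 20 cm above the bench, ready to be read. The reservoir must stay home on its base, and the other things on the bench must be left alone.

Things in the scene. Friction and masses are not known exactly. Their poses are not given: they have to be found in the camera images.
- base: Dark steel base plate fixed to the bench, 100 (x) x 130 (y) x 12 mm; origin at the centre of its underside, z up. Two steel pegs, 12 mm diameter, stand on it at x 0, y +40 mm and x 0, y -25 mm, rising to z 26 mm, their last 6 mm tapered to 6 mm diameter. Yaw varies up to 0.35 rad.
- reservoir_handle (a point): Centre of the grip bar on the oil reservoir; axes of the reservoir. Black bar, 74 mm along y (a post takes 8 mm at each end), 14 mm thick in x, 18 mm high, 103 mm above the reservoir's underside, 29 mm free below it; the weight (about 0.45 to 0.7 kg) hangs under this point. Once home on the pegs it is at x 0, y +14, z +115 mm in the base's frame, axes along the base's.
- reservoir_foot (a point): Centre of the underside of the loose aluminium reservoir box, 80 (x) x 110 (y) x 65 mm high. Two holes in the underside, 15 mm diameter, 16 mm deep, at x 0, y +40 and y -25 mm, fit over the pegs. It starts on the bench to the robot's left of the base, yaw up to 0.5 rad; home, this point is at x 0, y 0, z 12 mm of the base.
- neck: Slanting aluminium filler tube of the reservoir. Origin at the centre of its mouth, z along the tube and out of the mouth: 30 degrees above level, towards the reservoir's -y. The mouth is 99 mm to -y of the handle's centre and 8 mm below it. Bore 13 mm, flared to 23 mm inside (29 mm outside) over its last 12 mm; free for the dipstick's whole 110 mm.
- dipstick_handle (a point): Centre of the dipstick's handle, a black bar 14 x 14 mm square, 70 mm long, along the dipstick's y; +y points to the tip. Mass 0.06 to 0.13 kg, balancing 31 mm from here towards the tip. It starts level in the rack, 58 mm above the bench, tip towards world +y (the robot's left), turned up to 0.4 rad.
- dipstick_collar (a point): Centre of the collar's stop face (towards the tip), 43 mm from the handle's centre on the axis. Steel collar disc, 34 mm diameter, 8 mm thick. With the collar home this point lies at the origin of the neck. Axes as for the handle.
- dipstick_tip (a point): Tip of the 8 mm steel rod, on the axis, 153 mm from the handle's centre and 110 mm past the collar; the last 6 mm is tapered. Axes as for the handle.
- rack: Wooden dipstick rack fixed to the bench; origin at the centre of its underside, foot 70 (x) x 190 (y) x 10 mm. Two uprights, 50 mm wide in x, 10 mm thick, with open-topped notches, at y -88 mm (under the handle's end, top at 59 mm) and y +75 mm (under the rod, top at 62 mm). The handle's centre lies at y -50 mm; the dipstick lifts straight up.
- spanner: Steel spanner lying on the bench beyond the work, about 180 mm long; leave alone.
- fluid: White bottle of cutting fluid, 60 mm diameter, 130 mm high, origin under its centre; leave alone.
- stock: Block of steel stock, 60 x 50 x 70 mm high, origin under its centre; leave alone.
- bush: Brass bush (ring), 56 mm outside, 22 mm high, origin under its centre; leave alone.
There are look-alikes about, which are no part of the job. What is meant by the part that bears reservoir_handle is not blue, and is the smaller of those in its own colour.

How it is judged:
On the way, in this order (a step that is already met when the one before it is completed fails the run):
1. the reservoir is fully home on the pegs of its base and let go (x of reservoir_handle in the frame of base between -0.004 and 0.004 m and y of reservoir_handle in the frame of base between 0.01 and 0.018 m and z of reservoir_handle in the frame of base below 0.1175 m and angle between reservoir_handle's own z axis and vertical below 0.035 rad and angle between the y axis of reservoir_handle and the y axis of base, either way round below 0.08 rad and contact force between each of the fingers, dipstick and reservoir below 0.1 N), for 0.3 s.
2. the dipstick is in the neck, its collar stopped on the mouth, the reservoir still home (distance between dipstick_collar and neck below 0.006 m and z of dipstick_collar in the frame of neck below 0.003 m and angle between the y axis of dipstick_handle and the z axis of neck, either way round below 0.12 rad and contact force between dipstick and the fingers above 0.5 N and x of reservoir_handle in the frame of base between -0.004 and 0.004 m and y of reservoir_handle in the frame of base between 0.01 and 0.018 m and z of reservoir_handle in the frame of base below 0.1175 m and angle between reservoir_handle's own z axis and vertical below 0.035 rad and angle between the y axis of reservoir_handle and the y axis of base, either way round below 0.08 rad), for 0.2 s.
3. the dipstick is drawn right out of the neck (distance between dipstick_tip and neck above 0.02 m and z of dipstick_tip in the frame of neck above 0.005 m and contact force between dipstick and the fingers above 0.5 N), for 0.1 s.
At the end, for the whole second after the job is handed in: Dipstick held in the fingers touching nothing else, still, level within 0.1 rad, tip at least 0.19 m up and out of the neck; reservoir untouched on its base, centred within 4 mm, down within 2.5 mm, tilted under 0.035 rad, turned under 0.08 rad (contact force between dipstick and the fingers above 0.5 N and angle between dipstick_handle's own y axis and vertical between 1.4708 and 1.6708 rad and height (world z) of dipstick_tip above 0.19 m and height (world z) of dipstick_handle above 0.17 m and distance between dipstick_tip and neck above 0.03 m and contact force between dipstick and reservoir below 0.05 N and contact force between dipstick and rack below 0.05 N and contact force between the fingers and reservoir below 0.1 N and linear speed of dipstick below 0.02 m/s and angular speed of dipstick below 0.15 rad/s and x of reservoir_handle in the frame of base between -0.004 and 0.004 m and y of reservoir_handle in the frame of base between 0.01 and 0.018 m and z of reservoir_handle in the frame of base below 0.1175 m and angle between reservoir_handle's own z axis and vertical below 0.035 rad and angle between the y axis of reservoir_handle and the y axis of base, either way round below 0.08 rad); the arm keeps its last pose, push and grip.
It fails at once if one of the other things on the bench moved by more than 3 cm (distance of any of spanner, fluid, stock, bush from where it was at the start of the episode above 0.03 m).
It fails at once if the dipstick forced against the reservoir with more than 40 N (contact force between dipstick and reservoir above 40 N).
It also fails if it takes over 54 s, if anything falls off the work surface, if the arm or the gripper's body presses on something with over 40 N, if the wrist force passes 120 N, or if a joint passes its speed limit or range.

## Robot

A 6-joint arm with a two-finger parallel gripper is mounted at the origin on the work surface. World frame = base frame: x ahead of the robot, y to its left, z up, the work surface at z = 0. Lengths are in m, angles in rad, forces in N, time in s.
With the tool pointing down it reaches from about 0.425 to 0.95 m from the base axis. Payload 3.5 kg.
Tool frame: the origin (TCP) lies at the very end of the fingers, on their centre line; the grasp point (between the pads) lies 19 mm behind it (ctrl.grip_point_offset is the distance from the TCP to the grasp point, in m); z points along the fingers, y is the line along which they close (so a half turn about z gives the same grasp; the last joint's range is limited). The gripper opens to 85 mm and grips with 20 to 120 N. Pads are 22 mm wide; open, the fingers measure 114 mm over their backs; the gripper's body (76 mm by 85 mm) begins 54 mm behind the grasp point. The pads swing forward as they close: fully open they stand 13 mm farther back than shut.
Start: joints at [1.105, 0.286, 1.577, -0, 1.279, -0.15], TCP at [0.21, 0.642, 0.231] pointing down, gripper open.
Joint ranges: [-2.77, 2.77], [-0.9, 2.22], [0.21, 2.48], [-1.53, 4.67], [0.24, 2.81], [-2.84, 2.84]. Speed limits (rad/s): [2.79, 2.79, 3.14, 3.14, 3.14, 3.14].

## Interface

Orientations are given as a unit quaternion [x, y, z, w].
In Python, from plant import telemetry, vision, ctrl gives the robot as it stands.
- The arm moves only by the tool arm_command, never from a script. Its argument "series" is one flat list of numbers, 7 for each row, row after row: the shift along the tool's x, y, z in cm, then the turn, a rotation vector about the tool's x, y, z in degrees, then the closure, from 0 (fully open) to 1 (shut). A call has 1 to 10 rows; each row is the pose to reach, as a shift and turn from the pose commanded when the call began, along the tool's axes at that moment; what a row does not reach only later rows make up. A row lasts 1/12 s, in which the tool goes at most 41.7 mm and 7.16 degrees, less where a joint would pass 70% of its speed; a pose out of reach is approached as far as the arm can. A call with a gripper value outside its range is refused whole. The fingers move at their own pace and stop on an object; "force" is the grip in N (left out, the last holds). Time passes only in rows, so rows that repeat a pose let the fingers close. It gives the time, the measured TCP pose, the force, the opening and the grip force at its end, in the units of the state.
- telemetry.get_state(): the state, without advancing time (a new reading comes with each control period).
- vision.read_camera(name): name is "scene" or "top" or "wrist"; returns a dict with "color" (420x560x3 uint8, blue, green, red), "K" (3x3 intrinsics, pixels), "rvec" (rotation vector, rad) and "tvec" (3), from world to camera coordinates, as OpenCV has them; the wrist camera has in their place "T_tool_cam" (4x4, takes a point from camera to tool coordinates, whose origin is the TCP and whose axes are the flange's). Camera axes: x right, y down, z forward; pixel columns grow to the right and rows downward; lengths in m; the calibration is good to about 2 mm. A picture is of the moment at which its call begins: read the wrist's pose just before it. There is no depth.
- ctrl.sign_off(): hands the job in; it is judged then, once.
The state is a dict: "time": time; "qpos": joint angles; "dq": joint speeds; "joint_efforts": joint torques, N m; "eef_pos": TCP position; "tcp_rot": TCP orientation; "contact_force": force on the tool from outside, world axes, zero at the start; "wrist_torque": the same for the moment, N m; "opening": opening from 0.0 (shut) to 1.0 (fully open); "finger_force": force on a finger pad.
Only numpy, scipy, OpenCV 4.12 (cv2) and the standard library are available. Lean on these libraries where they do the work, as an engineer would, in place of code of your own. Each camera call takes 0.05 s, during which the arm holds its last target. There are 200 camera calls.

## Working session

There is one attempt and no reset: what is moved stays moved. The work goes in short steps, Python scripts to look and compute and a tool call to move; the robot and the scene stay as the last step left them, time stands still between calls to the robot, and variables do not carry over. Pictures are saved under pics/ and viewed, at most 10 in all, crops included, and the job is handed in when it is done.

Besides the shell and the picture viewer there is one more tool, called as name(argument=value, ...) on one line, values as JSON. arm_command: Moves the arm, as the interface text tells. Its arguments: {"type":"object","properties":{"series":{"type":"array","items":{"type":"number"}},"force":{"type":"number"}},"required":["series"]}

```bash
mkdir -p pics && python3 - <<'E'
from plant import telemetry, vision, ctrl
import cv2, numpy as np, pickle
s=telemetry.get_state(); print(s, ctrl.grip_point_offset)
d={}
for n in ["scene","top","wrist"]:
    r=vision.read_camera(n); d[n]=r; cv2.imwrite(f"pics/{n}0.png",r["color"])
    print(n,{k:np.round(v,4).tolist() for k,v in r.items() if k!="color"})
pickle.dump((s,d),open("d0.pkl","wb"))
E
```

```text
{'time': 0.0, 'qpos': array([ 1.10495896e+00,  2.87182217e-01,  1.57816910e+00,  5.01379409e-06,
        1.27862820e+00, -1.50014111e-01]), 'dq': array([ 0.00232051,  0.00049679,  0.00056618, -0.00218288,  0.00142726,
       -0.00068141]), 'joint_efforts': array([ 1.63241398e-04, -4.05992067e+01, -2.92616719e+01, -9.09144273e-05,
        5.84724228e-03, -9.58232448e-06]), 'eef_pos': array([0.20933414, 0.64102499, 0.22994043]), 'tcp_rot': array([ 1.57256766e-01,  9.87557029e-01, -1.13657209e-03, -3.63995810e-04]), 'contact_force': array([-0.6839359 ,  0.28378044, -0.55247451]), 'wrist_torque': array([ 0.00950413,  0.01324693, -0.0134035 ]), 'finger_force': 0.0, 'opening': 0.999535058823075} 0.0187
scene {'K': [[441.3591, 0.0, 271.5017], [0.0, 441.3591, 205.7749], [0.0, 0.0, 1.0]], 'rvec': [2.0347, 1.595, -0.5201], 'tvec': [-0.1488, -0.3446, 1.5976]}
top {'K': [[413.6197, 0.0, 279.5127], [0.0, 413.6197, 197.8076], [0.0, 0.0, 1.0]], 'rvec': [2.1484, -2.2061, 0.1536], 'tvec': [0.0201, 0.5492, 1.1202]}
wrist {'K': [[349.5019, 0.0, 278.669], [0.0, 349.5019, 207.693], [0.0, 0.0, 1.0]], 'T_tool_cam': [[0.0001, -0.9553, -0.2958, 0.0753], [1.0, 0.0001, 0.0001, 0.0002], [-0.0001, -0.2958, 0.9553, -0.1425], [0.0, 0.0, 0.0, 1.0]]}
```

View pics/top0.png

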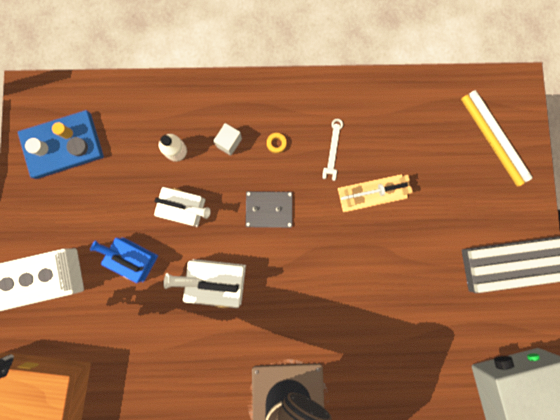

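View pics/scene0.png

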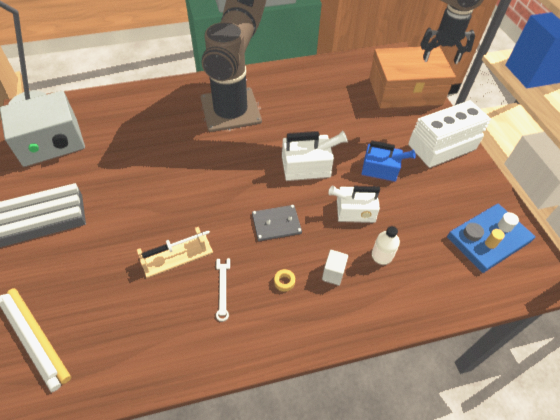

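The top view shows three reservoirs: white A (180,206), blue (128,258) and a larger white one (215,285). A fits the description: it is not blue, it is the smaller of the two whites, and its neck points right (-y). Base plate is at (270,210), rack at (375,192).

```bash
cat > h.py <<'E'
import numpy as np, cv2, pickle
from scipy.spatial.transform import Rotation as Ro
def cam(r,s=None):
    if "rvec" in r:
        R=cv2.Rodrigues(np.array(r["rvec"],float))[0]; return R.T, -R.T@np.array(r["tvec"]).ravel()
    T=np.array(r["T_tool_cam"]); Rt=Ro.from_quat(s["tcp_rot"]).as_matrix()
    return Rt@T[:3,:3], Rt@T[:3,3]+s["eef_pos"]
def ray(r,uv,s=None):
    R,c=cam(r,s); d=R@np.linalg.inv(r["K"])@np.array([uv[0],uv[1],1.]); return c,d
def onz(r,uv,z,s=None):
    c,d=ray(r,uv,s); return c+d*(z-c[2])/d[2]
def proj(r,p,s=None):
    R,c=cam(r,s); q=r["K"]@(R.T@(np.array(p)-c)); return q[:2]/q[2]
def tri(*rays):
    A=np.zeros((3,3));b=np.zeros(3)
    for c,d in rays:
        d=d/np.linalg.norm(d);P=np.eye(3)-np.outer(d,d);A+=P;b+=P@c
    return np.linalg.solve(A,b)
def Rtool(xa,tz=(0,0,-1)):
    "tool rotation with z=tz and x nearest xa"
    z=np.array(tz,float);z/=np.linalg.norm(z);x=np.array(xa,float);x-=z*(x@z);x/=np.linalg.norm(x)
    return np.column_stack([x,np.cross(z,x),z])
def rel(s,p,R):
    R0=Ro.from_quat(s["tcp_rot"]).as_matrix()
    d=R0.T@(np.array(p)-s["eef_pos"])*100; w=Ro.from_matrix(R0.T@R).as_rotvec(degrees=True)
    print("rel cm",d.round(2),"deg",w.round(2))
def blobs(m,amin=20):
    n,l,st,ce=cv2.connectedComponentsWithStats(m.astype(np.uint8))
    return [(st[i].tolist(),ce[i].round(1).tolist(),(l==i)) for i in range(1,n) if st[i][4]>=amin]
def axis(mask):
    "minAreaRect of mask: centre, long-axis end points"
    ys,xs=np.nonzero(mask); (c,wh,a)=cv2.minAreaRect(np.column_stack([xs,ys]).astype(np.float32))
    b=cv2.boxPoints((c,wh,a)); 
    if np.linalg.norm(b[0]-b[1])>np.linalg.norm(b[1]-b[2]): e=((b[1]+b[2])/2,(b[3]+b[0])/2)
    else: e=((b[0]+b[1])/2,(b[2]+b[3])/2)
    return np.array(c),e[0],e[1],wh
E
python3 - <<'E'
from h import *
s,d=pickle.load(open("d0.pkl","rb")); T=d["top"]; im=T["color"]
def win(m,x0,y0,x1,y1):
    o=np.zeros_like(m);o[y0:y1,x0:x1]=m[y0:y1,x0:x1];return o
g=im.max(2)
for nm,w,z in [("resbar",(150,185,215,230),.112),("dip",(370,170,420,205),.065)]:
    for st,ce,mk in blobs(win(g<60,*w)):
        c,a,b,wh=axis(mk);print(nm,st,ce,wh,onz(T,c,z).round(3),onz(T,a,z).round(3),onz(T,b,z).round(3))
hsv=cv2.cvtColor(im,cv2.COLOR_BGR2HSV)
for st,ce,mk in blobs(win((hsv[...,1]<70)&(g<110),235,180,305,240),300):
    c,a,b,wh=axis(mk);print("base",st,ce,wh,onz(T,c,.012).round(3),onz(T,a,.012).round(3),onz(T,b,.012).round(3))
for n,p,z in [("screws",(249,193),.012),("",(291,194),.012),("",(248,225),.012),("",(291,226),.012),("rackL",(340,192),.06),("rackR",(412,186),.06),("fluid",(172,150),.065),("stock",(228,138),.07),("bush",(277,142),.022)]: print(n,onz(T,p,z).round(3))
v=np.vstack([cv2.resize(im[170:245,140:240],None,fx=4,fy=4,interpolation=3),cv2.resize(im[165:240,335:435],None,fx=4,fy=4,interpolation=3)])
v2=np.vstack([cv2.resize(d["scene"]["color"][170:245,320:420],None,fx=4,fy=4,interpolation=3),cv2.resize(im[240:315,150:250],None,fx=4,fy=4,interpolation=3)])
cv2.imwrite("pics/crop1.png",np.hstack([v,v2]))
E
```

```text
resbar [156, 198, 29, 10, 72] [169.2, 202.9] (29.093830108642578, 3.1505351066589355) [0.535 0.289 0.112] [0.544 0.325 0.112] [0.525 0.253 0.112]
dip [385, 184, 22, 7, 55] [395.2, 186.5] (2.9202513694763184, 21.35791778564453) [ 0.57  -0.311  0.065] [ 0.576 -0.34   0.065] [ 0.563 -0.282  0.065]
screws [0.567 0.091 0.012]
 [ 0.562 -0.028  0.012]
 [0.477 0.095 0.012]
 [ 0.471 -0.025  0.012]
rackL [ 0.558 -0.159  0.06 ]
rackR [ 0.57  -0.358  0.06 ]
fluid [0.684 0.295 0.065]
stock [0.712 0.142 0.07 ]
bush [0.71  0.008 0.022]
```

View pics/crop1.png

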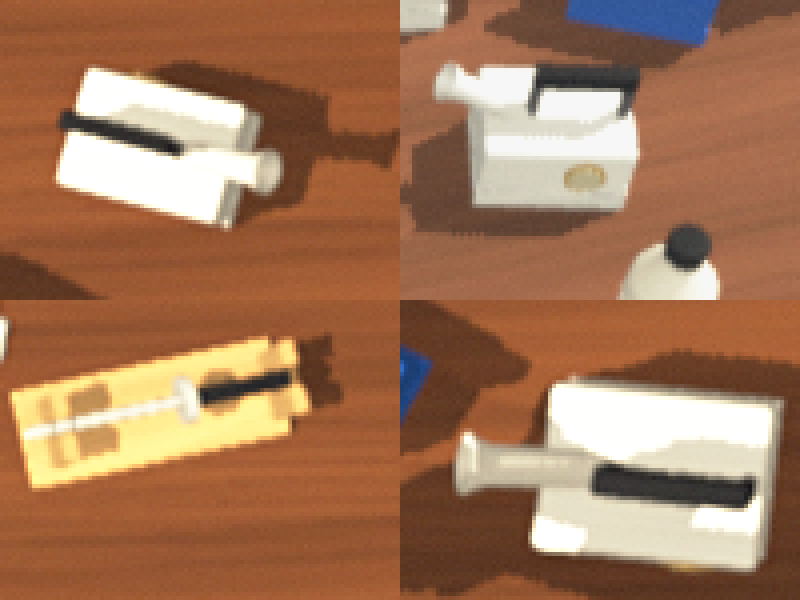

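A is confirmed: white, smaller, neck to -y, brass cap on the side. It goes from (156,198) to (210,212). The larger white one's neck points the other way. Next I hover over A and look from near.

```bash
python3 - <<'E'
from h import *
s,d=pickle.load(open("d0.pkl","rb"))
rel(s,[.535,.289,.20],Rtool([.258,.966,0]))
E
```

```text
rel cm [-41.89 -23.34   3.03] deg [-0.12  0.09 86.86]
```

arm_command(series=[-41.9,-23.3,2,0,0,86.9,0,-41.9,-23.3,2,0,0,86.9,0,-41.9,-23.3,2,0,0,86.9,0,-41.9,-23.3,2,0,0,86.9,0,-41.9,-23.3,2,0,0,86.9,0,-41.9,-23.3,2,0,0,86.9,0,-41.9,-23.3,2,0,0,86.9,0,-41.9,-23.3,2,0,0,86.9,0,-41.9,-23.3,2,0,0,86.9,0,-41.9,-23.3,2,0,0,86.9,0])

```text
time: 0.98
eef_pos: [0.4934, 0.3345, 0.2137]
tcp_rot: [0.708, 0.707, -0.0, -0.0]
contact_force: [0.2, 0.8, -1.1]
opening: 0.998
finger_force: 0.0
```

```bash
python3 - <<'E'
from h import *
from plant import telemetry
s=telemetry.get_state()
print(s["time"],s["eef_pos"],s["qpos"])
rel(s,[.535,.289,.20],Rtool([.258,.966,0]))
E
```

```text
0.9833 [0.49344218 0.33450026 0.21365373] [4.25627630e-01 1.29678853e-01 1.79293934e+00 7.47661061e-05
 1.21933728e+00 4.26753314e-01]
rel cm [-4.55  4.16  1.36] deg [-2.000e-02  1.000e-02  1.489e+01]
```

arm_command(series=[-4.5,4.2,1.3,0,0,14.9,0,-4.5,4.2,1.3,0,0,14.9,0,-4.5,4.2,1.3,0,0,14.9,0,-4.5,4.2,1.3,0,0,14.9,0,-4.5,4.2,1.3,0,0,14.9,0])

```text
time: 1.4
eef_pos: [0.5343, 0.2919, 0.2008]
tcp_rot: [0.791, 0.612, -0.0, -0.0]
contact_force: [-0.7, 1.1, 0.8]
opening: 1.0
finger_force: 0.0
```

```bash
cat > look.py <<'E'
from h import *
from plant import telemetry, vision
def look(n):
    s=telemetry.get_state(); r=vision.read_camera("wrist"); cv2.imwrite(f"pics/{n}.png",r["color"]); pickle.dump((s,r),open(n+".pkl","wb")); return s,r
E
python3 - <<'E'
from look import *
s,r=look("w1"); print(s["time"],s["eef_pos"],np.abs(s["dq"]).max())
print(proj(r,[.535,.289,.112],s))
for st,ce,mk in blobs(r["color"].max(2)<60,300):
    c,a,b,wh=axis(mk); print(st,ce,wh,onz(r,c,.112,s).round(4),onz(r,a,.112,s).round(4),onz(r,b,.112,s).round(4))
E
```

```text
1.4 [0.53432462 0.29191382 0.20077051] 0.024866978968368005
[280.44942219 217.0037206 ]
[0, 43, 65, 118, 4557] [20.8, 101.0] (63.515342712402344, 116.84243774414062) [0.4011 0.403  0.112 ] [0.4175 0.4337 0.112 ] [0.3831 0.3693 0.112 ]
[501, 122, 57, 46, 1573] [534.0, 145.3] (47.779930114746094, 49.43198776245117) [0.7068 0.2959 0.112 ] [0.714  0.3088 0.112 ] [0.6995 0.2825 0.112 ]
[0, 270, 560, 150, 39989] [280.3, 374.6] (149.0, 559.0) [0.5079 0.1866 0.112 ] [0.721  0.1314 0.112 ] [0.2948 0.2417 0.112 ]
```

View pics/w1.png

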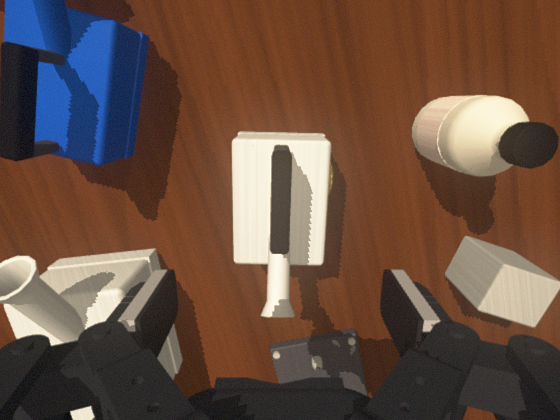

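The wrist view shows bar A from (281,147) to (280,253), with the neck mouth at (278,310). The blue one and the large white one, on the left, are clear of the fingers.

```bash
python3 - <<'E'
from h import *
s,r=pickle.load(open("w1.pkl","rb")); g=r["color"].max(2)
m=np.zeros(g.shape,bool); m[138:265,262:300]=g[138:265,262:300]<75
b=max(blobs(m),key=lambda q:q[0][4]); print(b[0])
# rows profile
for y in range(142,262,8):
    x=np.nonzero(b[2][y])[0]; print(y,(x.min(),x.max()) if len(x) else None,end=' ')
y=b[0][1]; y2=y+b[0][3]
for v in (y,y2): print(onz(r,(280.5,v),.112,s).round(4),onz(r,(280.5,v),.094,s).round(4))
for u in [(232,265),(325,265)]: print("box",onz(r,u,.065,s).round(4))
E
```

```text
Traceback (most recent call last):
ValueError: max() iterable argument is empty
```

```bash
python3 - <<'E'
from h import *
s,r=pickle.load(open("w1.pkl","rb")); g=r["color"].max(2)
print(g[200,262:300].tolist(), g[138:156,281].tolist(), g[246:262,280].tolist())
m=np.zeros(g.shape,bool); m[138:265,262:300]=g[138:265,262:300]<100
for q in blobs(m):
    print(q[0],end=' ')
    mk=q[2]
    for y in (160,180,200,220,240,248):
        x=np.nonzero(mk[y])[0]; print(y,(x.min()+x.max()+1)/2 if len(x) else None,end=' ')
    y=q[0][1]; y2=y+q[0][3]
    for v in (y,y2): print(onz(r,(280.5,v),.112,s).round(4),onz(r,(280.5,v),.094,s).round(4))
E
```

```text
[247, 247, 247, 247, 247, 249, 250, 252, 200, 107, 81, 88, 88, 88, 85, 84, 84, 85, 82, 87, 87, 83, 87, 83, 86, 84, 85, 80, 97, 164, 176, 175, 170, 172, 174, 174, 173, 182] [216, 227, 246, 250, 249, 251, 234, 144, 98, 96, 101, 99, 89, 81, 82, 83, 82, 87] [84, 83, 81, 75, 75, 75, 76, 109, 249, 254, 252, 250, 250, 250, 250, 250]
[271, 146, 21, 108, 1949] 160 282.0 180 281.5 200 281.5 220 280.5 240 280.0 248 280.0 [0.5473 0.3366 0.112 ] [0.5468 0.3344 0.094 ]
[0.528  0.2617 0.112 ] [0.526  0.2537 0.094 ]
```

```bash
python3 - <<'E'
from h import *
from plant import telemetry
s,r=pickle.load(open("w1.pkl","rb"))
a,b=onz(r,(282,160),.112,s),onz(r,(280,248),.112,s); d=(a-b)/np.linalg.norm(a-b); e=onz(r,(280,253.5),.112,s); c=e+.037*d; print(d,c)
s=telemetry.get_state(); print(s["eef_pos"]); rel(s,[c[0],c[1],.15],Rtool(d))
E
```

```text
[0.26972118 0.96293846 0.        ] [0.53774221 0.29779559 0.112     ]
[0.53412403 0.2923808  0.20104165]
rel cm [0.61 0.22 5.1 ] deg [-0.02 -0.01  1.17]
```

arm_command(series=[0.6,0.2,2.5,0,0,1.2,0,0.6,0.2,5.1,0,0,1.2,0,0.6,0.2,5.1,0,0,1.2,0,0.6,0.2,5.1,0,0,1.2,0,0.6,0.2,5.1,0,0,1.2,0])

```text
time: 1.87
eef_pos: [0.5382, 0.2978, 0.1513]
tcp_rot: [0.797, 0.604, 0.001, 0.0]
contact_force: [0.7, 0.6, 0.5]
opening: 1.003
finger_force: 0.0
```

```bash
python3 - <<'E'
from look import *
s,r=look("w2"); print(s["eef_pos"],np.abs(s["dq"]).max())
g=r["color"].max(2)
m=np.zeros(g.shape,bool); m[60:330,240:330]=g[60:330,240:330]<100
for q in blobs(m,200):
    print(q[0]); mk=q[2]; t,h=q[0][1],q[0][3]; L=[]
    for f in (.2,.4,.6,.8):
        y=int(t+f*h); x=np.nonzero(mk[y])[0]; L.append((float((x.min()+x.max()+1)/2),y))
    print(L); a,b=[onz(r,u,.112,s) for u in (L[0],L[-1])]; d=(a-b)/np.linalg.norm(a-b)
    e=onz(r,(L[-1][0],t+h),.112,s); c=e+.037*d; print(d,c,onz(r,(L[0][0],t),.112,s)); rel(s,[c[0],c[1],.084],Rtool(d))
E
```

```text
[0.53824783 0.29783054 0.15128533] 0.02248534314646047
[265, 167, 24, 133, 2904]
[(277.0, 193), (277.0, 220), (277.0, 246), (277.0, 273)]
[0.27191375 0.96232163 0.        ] [0.53734451 0.29729057 0.112     ] [0.5489251  0.33827509 0.112     ]
rel cm [-0.08 -0.08  6.73] deg [ 0.07 -0.05  0.07]
[290, 300, 40, 30, 728]
[(310.0, 306), (311.0, 312), (312.0, 318), (313.0, 324)]
[0.10358267 0.99462085 0.        ] [0.54658639 0.27245795 0.112     ] [0.54610268 0.25637005 0.112     ]
rel cm [-2.22  1.48  6.73] deg [ 0.07 -0.04 -9.76]
```

arm_command(series=[-0.1,-0.1,3.5,0,0,0,0,-0.1,-0.1,6.6,0,0,0,0,-0.1,-0.1,6.6,0,0,0,0,-0.1,-0.1,6.6,0,0,0,1,-0.1,-0.1,6.6,0,0,0,1,-0.1,-0.1,6.6,0,0,0,1,-0.1,-0.1,6.6,0,0,0,1,-0.1,-0.1,6.6,0,0,0,1,-0.1,-0.1,6.6,0,0,0,1,-0.1,-0.1,6.6,0,0,0,1], force=70)

```text
time: 2.75
eef_pos: [0.5371, 0.2966, 0.0853]
tcp_rot: [0.798, 0.603, 0.0, -0.0]
contact_force: [-3.1, 0.4, 5.6]
opening: 0.148
finger_force: 69.3
```

arm_command(series=[0,0,-2,0,0,0,1,0,0,-5,0,0,0,1,0,0,-9,0,0,0,1,0,0,-13,0,0,0,1,0,0,-17,0,0,0,1,0,0,-18.5,0,0,0,1,0,0,-18.5,0,0,0,1])

```text
time: 3.33
eef_pos: [0.539, 0.2968, 0.2739]
tcp_rot: [0.798, 0.603, 0.004, 0.002]
contact_force: [1.2, 0.0, -5.9]
opening: 0.148
finger_force: 69.4
```

```bash
python3 - <<'E'
from h import *
from plant import telemetry
s=telemetry.get_state(); print(s["eef_pos"],s["contact_force"],s["opening"],s["wrist_torque"]); rel(s,[.67,.02,.27],Rtool([.042,.999,0]))
E
```

```text
[0.53899048 0.29676117 0.273877  ] [ 1.16067289  0.04240299 -5.87624203] 0.14753459368145003 [ 0.04732099 -0.07018639  0.0605472 ]
rel cm [-23.06  20.14   0.43] deg [  0.47  -0.24 -13.4 ]
```

arm_command(series=[-3,2.6,0,0,0,-2,1,-6,5.2,0,0,0,-4,1,-9,7.8,0,0,0,-6,1,-12,10.4,0,0,0,-8,1,-15,13,0.2,0,0,-10,1,-18,15.6,0.3,0,0,-12,1,-21,18.3,0.4,0,0,-13.4,1,-23,20.1,0.4,0.4,-0.2,-13.4,1,-23,20.1,0.4,0.4,-0.2,-13.4,1,-23,20.1,0.4,0.4,-0.2,-13.4,1])

```text
time: 4.17
eef_pos: [0.6664, 0.0183, 0.2593]
tcp_rot: [0.723, 0.691, -0.006, -0.005]
contact_force: [0.3, 1.0, -6.1]
opening: 0.152
finger_force: 69.2
```

```bash
python3 - <<'E'
from look import *
s,r=look("w3"); print(s["eef_pos"],s["tcp_rot"],np.abs(s["dq"]).max(),[proj(r,p,s).round() for p in ([.519,.033,.02],[.52,.073,.038],[.52,.008,.038])])
E
```

```text
[0.66638335 0.01829424 0.25932346] [ 0.72297513  0.69082863 -0.00603254 -0.00513612] 0.04575413943125889 [array([148., 163.]), array([136., 128.]), array([146., 189.])]
```

View pics/w3.png

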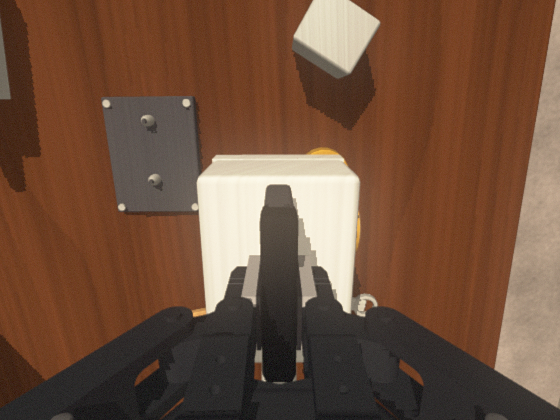

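arm_command(series=[0,0,-0.5,0,0,0,1,0,0,-0.5,0,0,0,1,0,0,-0.5,0,0,0,1])

```text
time: 4.47
eef_pos: [0.6676, 0.0213, 0.2702]
tcp_rot: [0.721, 0.693, -0.003, -0.002]
contact_force: [0.4, 1.2, -5.7]
opening: 0.154
finger_force: 69.3
```

```bash
python3 - <<'E'
from look import *
s,r=look("w4"); print(s["eef_pos"],s["tcp_rot"],np.abs(s["dq"]).max())
im=r["color"]; hsv=cv2.cvtColor(im,cv2.COLOR_BGR2HSV); g=im.max(2)
m=np.zeros(g.shape,bool); w=(slice(80,230),slice(85,199)); m[w]=(im[w][...,2].astype(int)<im[w][...,0].astype(int)+12)
m=cv2.morphologyEx(m.astype(np.uint8),cv2.MORPH_CLOSE,np.ones((15,15)))
for q in blobs(m,2000):
    print(q[0]); ct=cv2.findContours(q[2].astype(np.uint8),0,2)[0][0]
    ap=cv2.approxPolyDP(ct,8,True)[:,0]; print(ap.tolist())
    print(cv2.minAreaRect(ct))
    P=np.array([onz(r,u+.5*0,.012,s)[:2] for u in ap.astype(float)]); print(P.round(4).tolist())
    W=np.array([onz(r,u,.012,s)[:2] for u in ct[:,0].astype(float)]).astype(np.float32)
    print("world rect",cv2.minAreaRect(W*1000))
# peg dark tips / bright bodies: enlarge
cv2.imwrite("pics/c4.png",cv2.resize(im[80:230,90:215],None,fx=4,fy=4,interpolation=2))
# bar in tool frame
T=r["T_tool_cam"]; K=r["K"]
def tl(u,z):
    d=T[:3,:3]@np.linalg.inv(K)@np.array([u[0],u[1],1.]); return (T[:3,3]+d*(z-T[2,3])/d[2])[:2].round(4)
row=g[170,190:370].astype(int); print("col200-edge", [i+190 for i in np.nonzero(np.abs(np.diff(row))>40)[0]])
for c in (230,250,320): print(c,[i+140 for i in np.nonzero(np.abs(np.diff(g[140:200,c].astype(int)))>25)[0]])
print([i+175 for i in np.nonzero(np.abs(np.diff(g[175:215,278].astype(int)))>15)[0]], g[178:212:2,278].tolist())
for y in (215,235): x=np.nonzero(g[y,240:320]<95)[0]; print(y,x.min()+240,x.max()+241)
pickle.dump((T,K),open("tk.pkl","wb"))
E
```

```text
[0.66757447 0.02133013 0.27019403] [ 0.72123535  0.69268043 -0.00331598 -0.00154623] 0.0028877267707786937
[106, 99, 93, 111, 7722]
[[191, 101], [111, 100], [127, 209], [164, 206], [198, 158]]
((153.16815185546875, 153.02212524414062), (111.41932678222656, 88.80286407470703), 86.18592071533203)
[[0.573, 0.0987], [0.4853, 0.1033], [0.4816, -0.0221], [0.5267, -0.0201], [0.5739, 0.0359]]
world rect ((524.7752685546875, 39.487728118896484), (126.45901489257812, 98.82587432861328), 87.89836883544922)
col200-edge []
230 [np.int64(154)]
250 [np.int64(154)]
320 [np.int64(148), np.int64(150)]
[np.int64(183), np.int64(184)] [251, 250, 250, 188, 107, 105, 112, 109, 108, 114, 108, 108, 112, 99, 96, 90, 87]
215 262 297
235 261 298
```

View pics/c4.png

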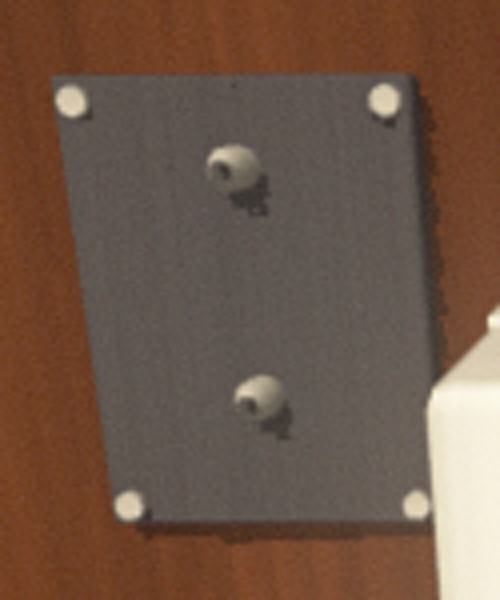

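The crop shows plate top corners at (52,76), (412,76), (118,521) and (430,520), and dark peg tips at (220,170) and (246,404) in crop pixels (÷4, +90/+80).

```bash
python3 - <<'E'
from h import *
s,r=pickle.load(open("w4.pkl","rb")); f=lambda u:(u[0]/4+90-.4,u[1]/4+80-.4)
C=[onz(r,f(u),.012,s)[:2] for u in [(52,76),(412,76),(118,521),(430,520)]]
loc=np.array([(-50,65),(50,65),(-50,-65),(50,-65)])/1000
C=np.array(C); print(C.round(4).tolist())
S=[onz(r,f(u),.012,s)[:2] for u in [(71,101),(384,100),(129,505),(416,505)]]; print("screws",np.round(S,4).tolist(),np.mean(S,0))
P=[onz(r,f(u),.026,s)[:2] for u in [(220,170),(246,404)]]; print("pegs",np.round(P,4).tolist(),np.linalg.norm(P[0]-P[1]))
def fit(L,W):
    L=np.array(L);W=np.array(W);a=L-L.mean(0);b=W-W.mean(0);th=np.arctan2((a[:,0]*b[:,1]-a[:,1]*b[:,0]).sum(),(a*b).sum());R=np.array([[np.cos(th),-np.sin(th)],[np.sin(th),np.cos(th)]]);return th,W.mean(0)-R@L.mean(0)
print("corners",fit(loc,C)); print("pegs",fit([(0,.04),(0,-.025)],P)); print("screws",fit(loc*.85,S))
# reservoir in tool frame
T,K=pickle.load(open("tk.pkl","rb"))
def tl(u,z):
    d=T[:3,:3]@np.linalg.inv(K)@np.array([u[0],u[1],1.]); return (T[:3,3]+d*(z-T[2,3])/d[2])[:2].round(4)
im=r["color"]; g=im.max(2)
print("bar top edges",tl((262,215),-.028),tl((298,215),-.028))
for v in (183.5,190,198,205): print(v,tl((278,v),-.028),tl((278,v),-.01))
cv2.imwrite("pics/c5.png",cv2.resize(im[140:400,190:370],None,fx=3,fy=2.3,interpolation=2))
E
```

```text
[[0.4763, 0.1051], [0.5751, 0.1012], [0.4718, -0.0229], [0.566, -0.0262]]
screws [[0.4803, 0.0984], [0.5667, 0.0952], [0.476, -0.018], [0.5623, -0.0213]] [0.52133426 0.03858633]
pegs [[0.5239, 0.079], [0.5213, 0.0145]] 0.06452848677819277
corners (np.float64(-0.04733387798290039), array([0.5223132 , 0.03932659]))
pegs (np.float64(-0.040244354080372385), array([0.52231465, 0.03927452]))
screws (np.float64(-0.037168658724006085), array([0.52133426, 0.03858633]))
bar top edges [ 0.0375 -0.0056] [0.0375 0.0068]
183.5 [ 0.0487 -0.0001] [ 0.0444 -0.0001]
190 [ 0.0464 -0.0001] [ 0.0418 -0.0001]
198 [ 0.0436 -0.0001] [ 0.0386 -0.0001]
205 [ 0.0411 -0.0001] [ 0.0357 -0.0001]
```

View pics/c5.png

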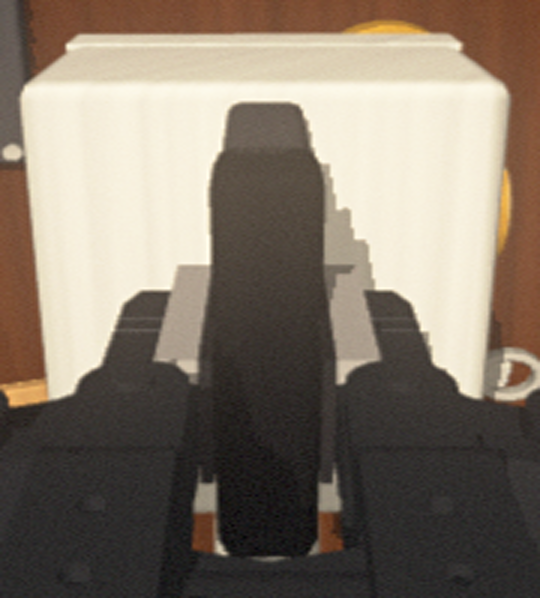

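```bash
python3 - <<'E'
from h import *
T,K=pickle.load(open("tk.pkl","rb"))
def tl(u,z):
    d=T[:3,:3]@np.linalg.inv(K)@np.array([u[0],u[1],1.]); return (T[:3,3]+d*(z-T[2,3])/d[2])[:2].round(4)
for z in (-.026,-.028,-.030):print(z,"ends",tl((279,205),z),tl((279,381),z))
for v in (177,179):print("box +y edge",tl((197.5,v),.019),tl((360,v),.019))
s,r=pickle.load(open("w4.pkl","rb"));R=Ro.from_quat(s["tcp_rot"]).as_matrix();print(R[:,2],np.degrees(np.arctan2(R[1,0],R[0,0])))
E
```

```text
-0.026 ends [0.0405 0.0003] [-0.0352  0.0003]
-0.028 ends [0.0411 0.0003] [-0.0333  0.0003]
-0.03 ends [0.0417 0.0003] [-0.0314  0.0003]
box +y edge [ 0.0408 -0.038 ] [0.0408 0.0385]
box +y edge [ 0.0398 -0.0381] [0.0398 0.0386]
[-0.00692529 -0.00236344 -0.99997323] 87.68658238748534
```

```bash
python3 - <<'E'
from h import *
from plant import telemetry
s=telemetry.get_state(); print(s["eef_pos"]); rel(s,[.5224,.0508,.15],Rtool([.041,.999,0]))
E
```

```text
[0.66759121 0.02124781 0.27028853]
rel cm [  2.4  -14.55  12.12] deg [-0.39  0.15  0.03]
```

arm_command(series=[0.6,-3.6,0,-0.1,0.1,0,1,1.2,-7.2,1,-0.2,0.1,0,1,1.8,-11,4,-0.3,0.1,0,1,2.4,-14.5,7.5,-0.4,0.1,0,1,2.4,-14.5,11,-0.4,0.1,0,1,2.4,-14.5,12.1,-0.4,0.1,0,1,2.4,-14.5,12.1,-0.4,0.1,0,1,2.4,-14.5,12.1,-0.4,0.1,0,1])

```text
time: 5.18
eef_pos: [0.5227, 0.0504, 0.15]
tcp_rot: [0.722, 0.692, -0.001, 0.0]
contact_force: [1.2, -0.3, -4.7]
opening: 0.15
finger_force: 69.5
```

```bash
python3 - <<'E'
from look import *
s,r=look("w5"); print(s["eef_pos"],s["contact_force"]); rel(s,[.5224,.0508,.113],Rtool([.041,.999,0]))
sc=vision.read_camera("scene"); top=vision.read_camera("top"); pickle.dump((sc,top),open("st5.pkl","wb"))
# plate visible +y edge/screws beyond the box in wrist view?
print([proj(r,[.5223+x,.0393+y,.012],s).round(1).tolist() for x,y in ((-.0463,.0626),(.0463+.004,.0665),(-.0523,-.063),(.0473,-.067))])
cv2.imwrite("pics/c6.png",np.hstack([cv2.resize(r["color"][60:260,170:390],None,fx=2,fy=2),cv2.resize(sc["color"][130:280,220:350],None,fx=2.67,fy=2.67)[:400]]))
E
```

```text
[0.52274418 0.0503754  0.14999119] [ 1.2186331  -0.27666229 -4.70794144]
rel cm [ 0.04 -0.03  3.7 ] deg [-0.04  0.06 -0.01]
[[216.5, 134.0], [339.2, 123.8], [222.9, 277.0], [334.3, 276.9]]
```

View pics/c6.png

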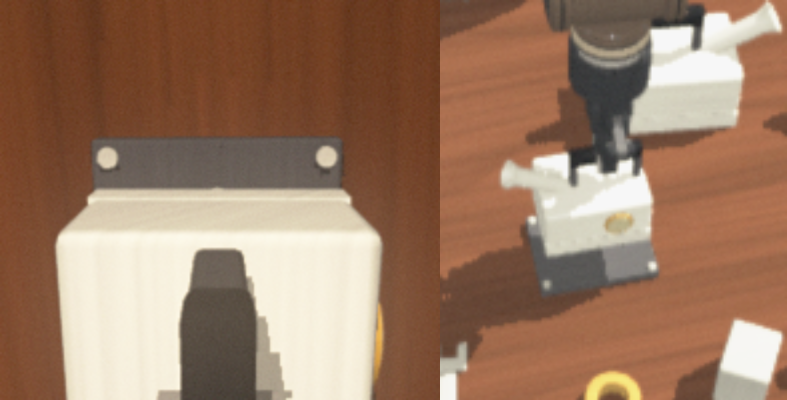

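```bash
python3 - <<'E'
from h import *
s,r=pickle.load(open("w5.pkl","rb")); b=np.array([.5223,.0393]); th=-.041
R=np.array([[np.cos(th),-np.sin(th)],[np.sin(th),np.cos(th)]])
lb=lambda u,z:(R.T@(onz(r,u,z,s)[:2]-b)*1000).round(1)
print("plate +y corners (-50,65),(50,65):",lb((216,129),.012),lb((341.3,129),.012))
for z in (.0647,.0677,.0727): print(z,"foot +y corners:",lb((213.5,155.5),z),lb((345,155.5),z),lb((214,161),z))
print("screws",lb((223.5,138.7),.012),lb((333,138.3),.012))
print("bar +y top edge",lb((279,60+292/2),.1767),"box top",lb((198.5,60+236/2),.1297),lb((360,60+236/2),.1297))
E
```

```text
plate +y corners (-50,65),(50,65): [-49.   64.5] [49.4 64.5]
0.0647 foot +y corners: [-42.3  51.8] [43.4 51.8] [-42.2  48.2]
0.0677 foot +y corners: [-41.7  52.3] [42.9 52.3] [-41.6  48.7]
0.0727 foot +y corners: [-40.8  53. ] [41.9 53. ] [-40.7  49.5]
screws [-43.5  57. ] [43.2 57.3]
bar +y top edge [ 0.3 51.5] box top [-37.9  51.1] [38.8 51.1]
```

```bash
python3 - <<'E'
from h import *
for n,c in (("w2",(250,277)),("w5",(245,279))):
    s,r=pickle.load(open(n+".pkl","rb")); g=cv2.cvtColor(r["color"],cv2.COLOR_BGR2GRAY).astype(int)
    for cc in c:
        p=g[100:240,cc-3:cc+4].mean(1); d=np.diff(p); print(n,cc,s["eef_pos"][2],[(i+100,int(d[i])) for i in range(len(d)) if abs(d[i])>4])
    row=g[:,:]
    for y in (150,156,160,165,180,200): 
        d=np.diff(row[y,180:380]); print(y,[(i+180,int(d[i])) for i in range(len(d)) if abs(d[i])>25][:14])
E
```

```text
w2 250 0.15128533344816275 [(144, 18), (145, 69), (146, 16), (147, 27), (148, -19), (149, -11), (156, 7), (157, 19), (158, 14)]
w2 277 0.15128533344816275 [(144, 13), (145, 75), (146, 17), (147, 20), (148, -18), (149, -4), (156, 6), (157, 18), (158, 14), (163, -70), (164, -68), (165, -13), (173, -15)]
150 [(225, 40), (226, 87), (327, -79), (328, -44)]
156 [(220, 34), (221, 47), (330, -28), (331, -37), (332, -32)]
160 [(217, 80), (218, 66), (334, -73), (335, -49)]
165 [(216, 42), (217, 91), (268, -75), (269, -29), (283, 28), (284, 56), (285, 49), (335, -48)]
180 [(217, 61), (218, 65), (263, -85), (264, -77), (288, 71), (292, 34), (293, 42), (334, -51), (335, -44)]
200 [(218, 64), (219, 62), (263, -96), (264, -46), (288, 49), (289, 30), (307, 63), (332, -28), (333, -38), (336, 40), (337, -47), (338, -39)]
w5 245 0.14999118818638882 [(129, 9), (153, 43), (154, 50), (155, 5), (157, 9), (158, 13), (159, -16), (160, -7), (174, 11), (175, 11), (176, 7)]
w5 279 0.14999118818638882 [(127, -4), (128, 6), (129, 7), (132, -5), (133, 4), (152, 13), (153, 59), (154, 26), (155, 5), (157, 11), (158, 12), (159, -16), (160, -11), (162, 4), (173, 4), (174, 11), (175, 9), (176, 6), (183, -69), (184, -66), (185, -11), (203, -12)]
150 []
156 [(215, 53), (216, 37), (342, -54), (343, -38)]
160 [(212, 46), (213, 101), (344, -78), (345, -61)]
165 [(209, 29), (210, 57), (346, -26), (347, -40), (348, -32)]
180 [(197, 70), (198, 69), (359, -67), (360, -50)]
200 [(198, 89), (199, 26), (264, -86), (265, -56), (292, 33), (293, 29), (295, 60), (358, -37), (359, -48)]
```

```bash
python3 - <<'E'
from h import *
T,K=pickle.load(open("tk.pkl","rb"))
def tl(v,z):
    d=T[:3,:3]@np.linalg.inv(K)@np.array([279,v,1.]); return ((T[:3,3]+d*(z-T[2,3])/d[2])[0]*1000).round(1)
for nm,h,a,b in (("bar top",.112,173.5,204),("bar bot",.094,164.5,184.5),("box top",.063,158,175.5),("fl2",.004,149,159.8),("fl1",.0,145.8,154.1)):
    x=tl(a,.1513-h); print(nm,x,[ (tl(b,z0+.103-h)-x).round(1) for z0 in (-.016,-.0177,-.020)])
E
```

```text
bar top 38.3 [np.float64(2.3), np.float64(2.8), np.float64(3.5)]
bar bot 39.9 [np.float64(3.4), np.float64(3.8), np.float64(4.4)]
box top 38.7 [np.float64(1.7), np.float64(2.1), np.float64(2.6)]
fl2 36.7 [np.float64(1.6), np.float64(1.9), np.float64(2.3)]
fl1 38.8 [np.float64(2.6), np.float64(2.9), np.float64(3.2)]
```

Foot and bar features agree to within a few mm, with x centred to about 0.5 mm. I lower slowly onto the tapered pegs and watch the force.

arm_command(series=[0.1,0,1.5,0,0,0,1,0.1,0,3,0,0,0,1,0.1,0,3.8,0,0,0,1,0.1,0,4.1,0,0,0,1,0.1,0,4.4,0,0,0,1])

```text
time: 5.75
eef_pos: [0.524, 0.0507, 0.1068]
tcp_rot: [0.722, 0.692, 0.0, 0.001]
contact_force: [0.5, 1.2, -4.9]
opening: 0.15
finger_force: 69.7
```

arm_command(series=[0,0,0.2,0,0,0,1,0,0,0.4,0,0,0,1,0,0,0.4,0,0,0,1])

```text
time: 6.0
eef_pos: [0.5233, 0.0509, 0.1022]
tcp_rot: [0.722, 0.692, -0.0, 0.0]
contact_force: [-0.2, 1.3, -7.1]
opening: 0.15
finger_force: 69.5
```

arm_command(series=[0,0,0.2,0,0,0,1,0,0,0.4,0,0,0,1,0,0,0.5,0,0,0,1,0,0,0.6,0,0,0,1,0,0,0.6,0,0,0,1])

```text
time: 6.42
eef_pos: [0.5236, 0.0515, 0.0977]
tcp_rot: [0.722, 0.692, 0.0, -0.0]
contact_force: [-3.8, 4.2, 3.7]
opening: 0.146
finger_force: 70.9
```

arm_command(series=[0,0,0,0,0,0,0,0,0,0,0,0,0,0,0,0,0,0,0,0,0,0,0,0,0,0,0,0,0,0,0,0,0,0,0,0,0,-2,0,0,0,0,0,0,-6,0,0,0,0,0,0,-10,0,0,0,0,0,0,-10,0,0,0,0,0,0,-10,0,0,0,0])

```text
time: 7.25
eef_pos: [0.5254, 0.0506, 0.1998]
tcp_rot: [0.722, 0.692, 0.002, 0.003]
contact_force: [-0.3, -0.5, -0.7]
opening: 1.001
finger_force: 0.0
```

```bash
python3 - <<'E'
from look import *
s,r=look("w6"); print(s["eef_pos"],s["opening"],np.abs(s["dq"]).max())
g=cv2.cvtColor(r["color"],cv2.COLOR_BGR2GRAY).astype(int); m=r["color"].max(2)
b=np.array([.5223,.0393]); th=-.041
R=np.array([[np.cos(th),-np.sin(th)],[np.sin(th),np.cos(th)]])
lb=lambda u,z:(R.T@(onz(r,u,z,s)[:2]-b)*1000).round(1)
print("expected bar centre px",proj(r,[.5229,.0533,.124],s))
k=np.zeros(m.shape,bool); k[60:330,240:330]=m[60:330,240:330]<100
for q in blobs(k,300):
    t,h=q[0][1],q[0][3]; print(q[0])
    for f in (.15,.5,.85):
        y=int(t+f*h); x=np.nonzero(q[2][y])[0]; print(lb(((x.min()+x.max()+1)/2,y),.124),end=' ')
    print("ends",lb((279,t),.106),lb((279,t+h),.124))
rel(s,[.570,-.311,.20],Rtool([-.219,.976,0]))
E
```

```text
[0.52541656 0.05056931 0.19976293] 1.0005394376074024 0.07428703880110937
expected bar centre px [273.40913169 215.5066372 ]
[265, 153, 21, 114, 2109]
[ 1.5 44.3] [ 1.4 17.8] [ 1.3 -9.9] ends [ 3.9 52.4] [  3.7 -23.5]
[288, 193, 42, 137, 1689]
[35.9 15.6] [ 36.3 -19.1] [ 16.9 -56.9] ends [ 3.9 24.5] [  3.6 -74.5]
rel cm [-35.94   5.98   0.08] deg [  0.42   0.15 -15.06]
```

View pics/w6.png

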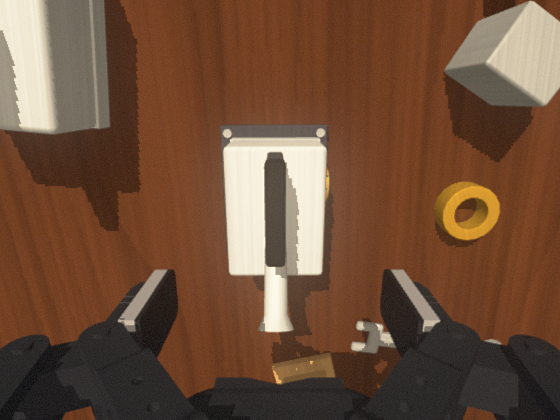

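The reservoir sits on its plate with the handle's -y end within 0.5 mm of expected, and only a plate strip at (225–325,132) showing. Next is the dipstick.

arm_command(series=[-4,0.6,0,0,0,-1.5,0,-8,1.2,0,0,0,-3,0,-12,1.9,0,0,0,-4.5,0,-16,2.5,0,0,0,-6,0,-20,3.2,0,0.1,0,-8,0,-24,4,0,0.2,0,-10,0,-28,4.8,1,0.3,0.1,-12,0,-32,5.4,2,0.4,0.1,-14,0,-35.5,6,3,0.4,0.1,-15,0,-35.5,6,4,0.4,0.1,-15,0])

```text
time: 8.13
eef_pos: [0.567, -0.3123, 0.1533]
tcp_rot: [0.627, 0.779, -0.003, -0.003]
contact_force: [-0.6, -0.4, 0.1]
opening: 0.996
finger_force: 0.0
```

arm_command(series=[-0.4,0,0,0,0,0,0,-0.4,0,0,0,0,0,0,-0.4,0,0,0,0,0,0])

```text
time: 8.38
eef_pos: [0.5687, -0.3091, 0.1554]
tcp_rot: [0.625, 0.781, -0.002, -0.004]
contact_force: [-0.5, 0.5, 1.0]
opening: 0.999
finger_force: 0.0
```

```bash
python3 - <<'E'
from look import *
s,r=look("w7"); print(s["eef_pos"],np.abs(s["dq"]).max(),proj(r,[.570,-.311,.065],s))
m=r["color"].max(2)
k=np.zeros(m.shape,bool); k[60:330,180:380]=m[60:330,180:380]<90
for q in blobs(k,200):
    c,a,b,wh=axis(q[2]); print(q[0],c,a,b,wh)
    print([onz(r,u,.065,s).round(4).tolist() for u in (c,a,b)])
E
```

```text
[ 0.56866989 -0.30908043  0.15542177] 0.027261175275001638 [280.5504534  215.83482034]
[273, 223, 18, 34, 464] [281.5 239.5] [281.5 223. ] [281.5 256. ] (33.0, 17.0)
[[0.5746, -0.3283, 0.065], [0.5718, -0.3161, 0.065], [0.5775, -0.3409, 0.065]]
```

View pics/w7.png

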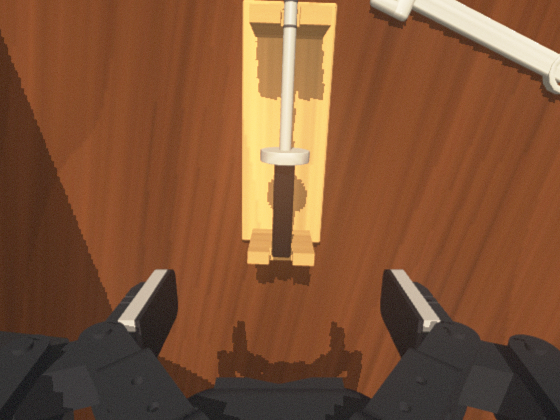

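```bash
python3 - <<'E'
from look import *
s,r=pickle.load(open("w7.pkl","rb")); m=r["color"].max(2).astype(int)
L=[]
for y in (180,195,210,225,240):
    d=np.diff(m[y,262:306]); i=np.argmin(d[:22]); j=22+np.argmax(d[22:]); L.append(((262+i+263+j)/2+.5-.5,y)); 
print(L, m[250:264,282].tolist(), m[155:172,284].tolist())
w=onz(r,L[0],.065,s),onz(r,L[-1],.065,s); d=(w[0]-w[1])/np.linalg.norm(w[0]-w[1])
a,b=onz(r,(291,15),.062,s),onz(r,(286.3,148),.062,s); print(d,(a-b)/np.linalg.norm(a-b))
d=(a-b)/np.linalg.norm(a-b)
e=onz(r,(282,257.5),.065,s); c=e+.035*d; f=onz(r,(284.5,163.5),.065,s); print("c",c,"len",np.linalg.norm(e-f))
s=telemetry.get_state(); print(s["eef_pos"]); rel(s,[c[0],c[1],.0395],Rtool(d))
E
```

```text
[(np.float64(283.5), 180), (np.float64(282.5), 195), (np.float64(282.5), 210), (np.float64(282.0), 225), (np.float64(281.5), 240)] [79, 79, 82, 82, 83, 78, 81, 130, 165, 168, 123, 101, 96, 100] [249, 246, 245, 243, 244, 243, 243, 242, 242, 235, 158, 111, 103, 100, 99, 103, 103]
[-0.19072433  0.98164364  0.        ] [-1.90166740e-01  9.81751807e-01  3.47194237e-16]
c [ 0.57142177 -0.30761291  0.065     ] len 0.06902154939331093
[ 0.56907159 -0.30902561  0.15630331]
rel cm [ 0.06  0.35 11.68] deg [-0.42 -0.12  1.69]
```

arm_command(series=[0.1,0.3,4,-0.4,-0.1,1.7,0,0.1,0.3,8,-0.4,-0.1,1.7,0,0.1,0.3,11.6,-0.4,-0.1,1.7,0,0.1,0.3,11.6,-0.4,-0.1,1.7,0,0.1,0.3,11.6,-0.4,-0.1,1.7,1,0.1,0.3,11.6,-0.4,-0.1,1.7,1,0.1,0.3,11.6,-0.4,-0.1,1.7,1,0.1,0.3,11.6,-0.4,-0.1,1.7,1,0.1,0.3,11.6,-0.4,-0.1,1.7,1,0.1,0.3,11.6,-0.4,-0.1,1.7,1], force=60)

```text
time: 9.27
eef_pos: [0.5717, -0.3093, 0.0422]
tcp_rot: [0.637, 0.771, -0.0, 0.001]
contact_force: [-0.8, 2.2, 11.1]
opening: 0.151
finger_force: 59.2
```

arm_command(series=[0,0,0,0,0,0,1,0,0,-2,0,0,0,1,0,0,-5,0,0,0,1,0,0,-9,0,0,0,1,0,0,-13,0,0,0,1,0,0,-17,0,0,0,1,0,0,-20,0,0,0,1,0,0,-20,0,0,0,1,0,0,-20,0,0,0,1,0,0,-20,0,0,0,1])

```text
time: 10.1
eef_pos: [0.5702, -0.3082, 0.2388]
tcp_rot: [0.637, 0.771, -0.0, -0.001]
contact_force: [-0.8, -0.4, -1.3]
opening: 0.148
finger_force: 58.7
```

```bash
python3 - <<'E'
from look import *
s,r=look("w8"); print(s["eef_pos"],s["opening"],s["finger_force"],np.abs(s["dq"]).max(),Ro.from_quat(s["tcp_rot"]).as_matrix().round(3).tolist())
T,K=pickle.load(open("tk.pkl","rb"))
def tl(u,z):
    d=T[:3,:3]@np.linalg.inv(K)@np.array([u[0],u[1],1.]); return (T[:3,3]+d*(z-T[2,3])/d[2])[:2].round(4)
# expected pixels for axis points in tool frame (z=-.0187)
def pj(p):
    R,c=T[:3,:3],T[:3,3]; q=K@(R.T@(np.array(p)-c)); return (q[:2]/q[2]).round(1)
for x in (0,.035,.043,.1,.153): print(x,pj([x,0,-.0187]))
g=cv2.cvtColor(r["color"],cv2.COLOR_BGR2GRAY).astype(int)
hs=cv2.cvtColor(r["color"],cv2.COLOR_BGR2HSV)
for y in range(2,200,14):
    row=(hs[y,:,1]<60)&(g[y]>120); x=np.nonzero(row[200:360])[0]+200; print(y,(x.min(),x.max(),len(x)) if len(x) else None,end=' ')
E
```

```text
[ 0.57017008 -0.30815248  0.23883224] 0.14792185893254442 58.6873984336853 0.03253598595212934 [[-0.189, 0.982, -0.002], [0.982, 0.189, 0.001], [0.002, -0.002, -1.0]]
0 [278.2 296.3]
0.035 [278.2 213.5]
0.043 [278.2 192.8]
0.1 [278.2  19.1]
0.153 [ 278.1 -197.3]
2 (np.int64(267), np.int64(290), 24) 16 (np.int64(267), np.int64(348), 28) 30 (np.int64(268), np.int64(359), 29) 44 (np.int64(268), np.int64(289), 22) 58 (np.int64(268), np.int64(289), 22) 72 (np.int64(268), np.int64(289), 22) 86 (np.int64(268), np.int64(289), 22) 100 (np.int64(269), np.int64(287), 19) 114 (np.int64(269), np.int64(288), 20) 128 (np.int64(269), np.int64(287), 19) 142 (np.int64(269), np.int64(288), 20) 156 (np.int64(269), np.int64(288), 20) 170 (np.int64(269), np.int64(288), 20) 184 (np.int64(241), np.int64(316), 75) 198 (np.int64(235), np.int64(323), 89)
```

```bash
python3 - <<'E'
from look import *
s,r=pickle.load(open("w8.pkl","rb"))
g=cv2.cvtColor(r["color"],cv2.COLOR_BGR2GRAY).astype(int);hs=cv2.cvtColor(r["color"],cv2.COLOR_BGR2HSV)
for y in range(172,232,3):
    x=np.nonzero(((hs[y,:,1]<60)&(g[y]>120))[200:360])[0]+200; print(y,(x.min(),x.max()) if len(x) else None,end=' ')
print()
p=g[172:240,270:288].mean(1).astype(int); print(p.tolist())
sc=vision.read_camera("scene"); s=telemetry.get_state(); pickle.dump((s,sc),open("sc8.pkl","wb"))
R=Ro.from_quat(s["tcp_rot"]).as_matrix()
W=lambda x,z=-.0172:s["eef_pos"]+R@np.array([x,0,z])
P={x:proj(sc,W(x)).round(1) for x in (0,.035,.043,.1,.153)}; print(P)
print("tip 5mm lower",proj(sc,W(.153,-.0122)).round(1))
im=sc["color"]; h=cv2.cvtColor(im,cv2.COLOR_BGR2HSV); gg=im.max(2).astype(int)
a,b=P[.043],P[.153]; n=(b-a)/np.linalg.norm(b-a); pe=np.array([-n[1],n[0]])
for t in np.linspace(8,np.linalg.norm(b-a)+6,9):
    q=[cv2.getRectSubPix(im,(1,1),tuple((a+n*t+pe*k).astype(float)))[0,0] for k in range(-7,8)]
    print(round(t,1),[f"{int(v[1])}" for v in q])
E
```

```text
172 (np.int64(269), np.int64(288)) 175 (np.int64(269), np.int64(288)) 178 (np.int64(269), np.int64(288)) 181 (np.int64(253), np.int64(304)) 184 (np.int64(241), np.int64(316)) 187 (np.int64(237), np.int64(321)) 190 (np.int64(235), np.int64(323)) 193 (np.int64(235), np.int64(323)) 196 (np.int64(235), np.int64(323)) 199 (np.int64(235), np.int64(323)) 202 (np.int64(235), np.int64(322)) 205 (np.int64(235), np.int64(322)) 208 (np.int64(236), np.int64(321)) 211 (np.int64(237), np.int64(320)) 214 (np.int64(240), np.int64(317)) 217 (np.int64(247), np.int64(310)) 220 (np.int64(261), np.int64(297)) 223 None 226 None 229 None 
[232, 232, 232, 231, 232, 232, 231, 232, 232, 231, 232, 231, 231, 231, 231, 231, 231, 231, 221, 217, 219, 220, 219, 216, 217, 217, 218, 228, 247, 249, 246, 244, 244, 243, 242, 241, 240, 239, 237, 238, 237, 237, 237, 237, 236, 235, 235, 234, 230, 219, 127, 70, 68, 67, 68, 67, 66, 67, 67, 66, 66, 66, 67, 69, 68, 67, 68, 67]
{0: array([137.8, 208.5]), 0.035: array([152.6, 203.4]), 0.043: array([156. , 202.3]), 0.1: array([179.4, 194.3]), 0.153: array([200.7, 187. ])}
tip 5mm 
[... 310 characters left out ...]
 '107', '106', '107', '109', '109']
25.0 ['95', '106', '109', '126', '188', '242', '238', '203', '142', '115', '112', '108', '109', '111', '111']
30.6 ['105', '107', '109', '126', '195', '242', '237', '198', '141', '118', '114', '108', '109', '110', '109']
36.3 ['110', '110', '109', '118', '188', '238', '239', '198', '143', '118', '116', '112', '109', '106', '109']
41.9 ['105', '108', '111', '122', '201', '241', '239', '194', '139', '117', '115', '113', '111', '107', '104']
47.6 ['109', '109', '110', '113', '140', '197', '179', '133', '117', '114', '116', '115', '113', '109', '107']
53.2 ['108', '107', '106', '109', '110', '108', '108', '111', '109', '113', '114', '115', '112', '111', '108']
```

```bash
python3 - <<'E'
from look import *
T,K=pickle.load(open("tk.pkl","rb"))
def tl(v,z):
    d=T[:3,:3]@np.linalg.inv(K)@np.array([279,v,1.]); return ((T[:3,3]+d*(z-T[2,3])/d[2])[0]*1000).round(1)
for z in (-.0187,-.0172,-.0158): print(tl(199.5,z-.0165),tl(190,z-.004),tl(222,z-.0165))
s=telemetry.get_state()
yb=np.array([.041,.999,0]); m=np.array([.5193,-.0456,.107]); d=yb*np.cos(np.pi/6)+np.array([0,0,-.5]); d/=np.linalg.norm(d)
tz=-yb*.5+np.array([0,0,-.866])
R=Rtool(d,tz); print(R.round(3).tolist())
for o in (.06,.02): 
    p=m-(.153+o)*d+.0172*R[:,2]; print(o,p.round(4)); rel(s,p,R)
E
```

```text
45.1 45.1 37.5
44.7 44.7 37.0
44.3 44.3 36.5
[[0.036, 0.999, -0.021], [0.865, -0.041, -0.5], [-0.5, 0.0, -0.866]]
0.06 [ 0.5114 -0.2385  0.1986]
rel cm [ 7.89 -4.4   3.89] deg [  3.23 -30.06  12.99]
0.02 [ 0.5128 -0.2039  0.1786]
rel cm [11.25 -3.6   5.9 ] deg [  3.23 -30.06  12.99]
```

arm_command(series=[1.6,-0.9,0.5,0.6,-6,2.6,1,3.2,-1.8,1,1.3,-12,5.2,1,4.8,-2.7,2,1.9,-18,7.8,1,6.4,-3.6,3,2.6,-24,10.4,1,7.9,-4.4,3.9,3.2,-30,13,1,7.9,-4.4,3.9,3.2,-30,13,1,7.9,-4.4,3.9,3.2,-30,13,1,7.9,-4.4,3.9,3.2,-30,13,1,7.9,-4.4,3.9,3.2,-30,13,1])

```text
time: 10.95
eef_pos: [0.5135, -0.2405, 0.202]
tcp_rot: [0.697, 0.668, -0.185, 0.182]
contact_force: [-1.0, -0.3, -0.5]
opening: 0.148
finger_force: 58.7
```

```bash
cat > ins.py <<'E'
from look import *
yb=np.array([.041,.999,0]); m=np.array([.5193,-.0456,.107]); d=yb*np.cos(np.pi/6)+np.array([0,0,-.5]); d/=np.linalg.norm(d)
R=Rtool(d,-yb*.5+np.array([0,0,-.866]))
def to(s,o,L=.1545): rel(s,m-(L+o)*d+.0172*R[:,2],R)
E
python3 - <<'E'
from ins import *
s,r=look("w9"); print(s["eef_pos"],s["qpos"].round(2),np.abs(s["dq"]).max(),s["contact_force"])
for o in (.05,.02): to(s,o)
print("mouth px",proj(r,m,s),"mouth rim",[proj(r,m+.0145*v,s).round(1).tolist() for v in (R[:,1],-R[:,1],R[:,2],-R[:,2])])
# rod centre columns & light things around mouth
g=cv2.cvtColor(r["color"],cv2.COLOR_BGR2GRAY).astype(int);hs=cv2.cvtColor(r["color"],cv2.COLOR_BGR2HSV)
for y in range(2,150,12):
    x=np.nonzero((hs[y,:,1]<70)&(g[y]>110))[0]; x=x[(x>150)&(x<420)]; 
    sp=np.split(x,np.nonzero(np.diff(x)>2)[0]+1); print(y,[(int(q[0]),int(q[-1])) for q in sp if len(q)>3])
E
```

```text
[ 0.51348577 -0.24045668  0.20195411] [-0.41  0.03  1.99 -0.59  1.   -0.08] 0.01190134794787946 [-0.97736604 -0.30892892 -0.51027854]
rel cm [ 1.18 -0.22  0.19] deg [ 0.27  0.1  -0.19]
rel cm [ 4.18 -0.23  0.19] deg [ 0.27  0.1  -0.19]
mouth px [ 265.47557845 -545.15869131] mouth rim [[328.9, -544.9], [201.9, -545.4], [267.1, -449.9], [263.1, -680.4]]
2 [(267, 290)]
14 [(267, 290)]
26 [(267, 289)]
38 [(267, 289)]
50 [(267, 289)]
62 [(267, 289)]
74 [(267, 289)]
86 [(267, 289)]
98 [(268, 289)]
110 [(268, 289)]
122 [(268, 289)]
134 [(268, 289)]
146 [(268, 289)]
```

arm_command(series=[1,-0.1,0.1,0.3,0.1,-0.2,1,2.2,-0.2,0.2,0.3,0.1,-0.2,1,3.4,-0.2,0.2,0.3,0.1,-0.2,1,4.2,-0.2,0.2,0.3,0.1,-0.2,1,4.2,-0.2,0.2,0.3,0.1,-0.2,1,4.2,-0.2,0.2,0.3,0.1,-0.2,1])

```text
time: 11.5
eef_pos: [0.5122, -0.2031, 0.1778]
tcp_rot: [0.696, 0.67, -0.187, 0.178]
contact_force: [-0.3, -0.2, -1.0]
opening: 0.151
finger_force: 58.7
```

```bash
python3 - <<'E'
from ins import *
s=telemetry.get_state(); print(s["eef_pos"],s["contact_force"])
for o in (.02,.0): to(s,o)
Rt=Ro.from_quat(s["tcp_rot"]).as_matrix(); W=lambda x:s["eef_pos"]+Rt@np.array([x,0,-.0172])
for n in ("scene","top"):
    c=vision.read_camera(n); im=c["color"]; pickle.dump(c,open(n+"10.pkl","wb"))
    A,B=proj(c,W(.06)),proj(c,m+d*.05)   # along rod -> neck
    print(n,"pred tip",proj(c,W(.1545)).round(1),"mouth",proj(c,m).round(1))
    n_=(B-A)/np.linalg.norm(B-A); pe=np.array([-n_[1],n_[0]]); L=np.linalg.norm(B-A)
    for t in np.arange(0,L,2.):
        q=[int(cv2.getRectSubPix(im,(1,1),tuple((A+n_*t+pe*k).astype(float)))[0,0].min()) for k in range(-9,10)]
        print((A+n_*t).round(0).astype(int).tolist(),*[f"{v:3d}" for v in q])
E
```

```text
[ 0.51218218 -0.20312345  0.17780071] [-0.29947103 -0.24854954 -1.04761355]
rel cm [-0.25  0.06 -0.03] deg [-0.08  0.    0.18]
rel cm [ 1.75  0.07 -0.03] deg [-0.08  0.    0.18]
scene pred tip [241.2 206.4] mouth [246.9 207.7]
[209, 201]  75  74  75  75  76  86 147 219 232 181 116  83  74  71  70  71  74  77  75
[211, 201]  75  75  75  73  72  78 131 239 237 185 111  73  71  69  72  73  75  74  75
[213, 201]  73  73  74  76  74  86 152 230 230 182 113  79  73  72  73  75  76  76  76
[215, 202]  73  75  75  77  71  78 135 218 231 178 110  78  71  71  73  73  75  74  73
[217, 202]  75  75  77  75  74  83 141 238 235 201 124  76  74  76  75  78  72  74  77
[219, 202]  74  75  75  75  74  87 151 220 225 174 109  80  77  76  75  77  77  74  74
[221, 203]  77  73  73  76  75  80 142 226 232 180 111  82  76  75  75  75  76  74  73
[223, 203]  73  74  73  74  75  86 150 239 230 179 112  80  76  77  77  76  73  77  71
[225, 204]  73  74  74  73  73  87 151 219 224 172 110  81  75  75  75  75  74  72  72
[227, 204]  73  73  74  71  74  76 135 232 233 175 109  80  76  75  75  74  73  72  72
[22
[... 3519 characters left out ...]
  69
[297, 206]  54  53  54  54  52  51  55  55  55  58  63  65  71  76  81  85  85  88  87
[295, 206]  52  54  57  55  62  69  71  78  84  86  86  89  88  84  82  74  69  67  68
[293, 206]  74  80  85  86  87  86  85  82  75  72  67  64  67  72  75  81  81  83  82
[291, 206]  84  81  77  72  67  66  63  67  72  79  93 103  96  82  77  71  72  67  62
[289, 206]  64  63  75  85 102 111 127 169 208 225 235 236 204 159 152 175 204 214 217
[287, 206] 149 184 210 235 247 244 244 254 255 255 251 239 210 193 201 236 253 255 255
[285, 206] 255 255 255 255 254 245 243 251 255 254 229 180 168 183 201 234 252 254 253
[283, 206] 254 254 254 254 253 246 245 251 252 217 172 160 169 186 201 231 251 254 253
```

arm_command(series=[0.8,0.1,0,0,0,0.1,1,1.5,0.1,0,0,0,0.1,1,2,0.1,0,0,0,0.1,1,2.5,0.1,0,0,0,0.1,1,3,0.1,0,0,0,0.1,1,3.5,0.1,0,0,0,0.1,1,4,0.1,0,0,0,0.1,1])

```text
time: 12.18
eef_pos: [0.5147, -0.1689, 0.1582]
tcp_rot: [0.697, 0.669, -0.187, 0.179]
contact_force: [0.9, -0.5, -0.6]
opening: 0.152
finger_force: 58.7
```

```bash
python3 - <<'E'
from ins import *
s=telemetry.get_state(); print(s["eef_pos"],R.T@s["contact_force"],s["wrist_torque"])
for o in (-.02,-.11): to(s,o)
E
```

```text
[ 0.51466168 -0.16886795  0.15816309] [-0.07843601  0.94994348  0.7577444 ] [ 0.27406415 -0.02480136 -0.00492067]
rel cm [-0.21 -0.04 -0.02] deg [-0.06  0.01 -0.03]
rel cm [ 8.79 -0.05 -0.02] deg [-0.06  0.01 -0.03]
```

arm_command(series=[0.7,0,0,0,0,0,1,1.5,0,0,0,0,0,1,2.3,0,0,0,0,0,1,3.1,0,0,0,0,0,1,3.9,0,0,0,0,0,1,4.7,0,0,0,0,0,1,5.5,0,0,0,0,0,1,6.3,0,0,0,0,0,1,7,0,0,0,0,0,1,7.5,0,0,0,0,0,1])

```text
time: 13.02
eef_pos: [0.5172, -0.1036, 0.1203]
tcp_rot: [0.697, 0.669, -0.187, 0.179]
contact_force: [0.0, -0.6, -0.5]
opening: 0.15
finger_force: 58.7
```

```bash
python3 - <<'E'
from ins import *
s=telemetry.get_state(); print(s["eef_pos"],R.T@s["contact_force"],s["wrist_torque"])
to(s,-.11)
E
```

```text
[ 0.51723098 -0.10364527  0.12033379] [-0.25631008  0.05074019  0.66777855] [ 0.27998147 -0.03741936  0.04661604]
rel cm [ 1.25 -0.03 -0.03] deg [-0.08  0.    0.01]
```

arm_command(series=[0.3,0,0,0,0,0,1,0.6,0,0,0,0,0,1,0.8,0,0,0,0,0,1,1,0,0,0,0,0,1,1.1,0,0,0,0,0,1,1.1,0,0,0,0,0,1])

```text
time: 13.52
eef_pos: [0.5177, -0.0949, 0.1154]
tcp_rot: [0.697, 0.669, -0.187, 0.179]
contact_force: [-0.1, 0.4, -1.0]
opening: 0.153
finger_force: 58.7
```

arm_command(series=[0.1,0,0,0,0,0,1,0.2,0,0,0,0,0,1,0.2,0,0,0,0,0,1])

```text
time: 13.77
eef_pos: [0.518, -0.0937, 0.1149]
tcp_rot: [0.697, 0.668, -0.188, 0.179]
contact_force: [-1.0, -1.9, 0.8]
opening: 0.147
finger_force: 58.7
```

arm_command(series=[0.1,0,0,0,0,0,1,0.1,0,0,0,0,0,1,0.1,0,0,0,0,0,1])

```text
time: 14.02
eef_pos: [0.5182, -0.0934, 0.1149]
tcp_rot: [0.697, 0.668, -0.188, 0.18]
contact_force: [-0.6, -4.9, 2.3]
opening: 0.149
finger_force: 58.7
```

```bash
python3 - <<'E'
from ins import *
s=telemetry.get_state(); print(s["eef_pos"],R.T@s["contact_force"],s["wrist_torque"])
to(s,-.11)
E
```

```text
[ 0.51818517 -0.09342107  0.11491635] [-5.40231555 -0.38618548  0.41308674] [-0.63374433  0.11641533  0.00478212]
rel cm [ 0.09 -0.08  0.01] deg [-0.05  0.15 -0.03]
```

arm_command(series=[0.1,0,0,0,0,0,1,0.1,0,0,0,0,0,1,0.1,0,0,0,0,0,1,0.1,0,0,0,0,0,1])

```text
time: 14.35
eef_pos: [0.5185, -0.0929, 0.1149]
tcp_rot: [0.697, 0.668, -0.188, 0.18]
contact_force: [-0.9, -5.5, 2.7]
opening: 0.152
finger_force: 58.8
```

```bash
python3 - <<'E'
from ins import *
s=telemetry.get_state(); print(s["eef_pos"],R.T@s["contact_force"],s["wrist_torque"])
to(s,-.11)
sc=vision.read_camera("scene"); pickle.dump((s,sc),open("sc11.pkl","wb")); im=sc["color"]
Rt=Ro.from_quat(s["tcp_rot"]).as_matrix(); W=lambda x:s["eef_pos"]+Rt@np.array([x,0,-.0172])
A,B=proj(sc,W(-.01)),proj(sc,W(.085)); print("collar pred",proj(sc,W(.0445)),"mouth",proj(sc,m)); L=np.linalg.norm(B-A);n_=(B-A)/L;pe=np.array([-n_[1],n_[0]])
for t in np.arange(0,L,1.): print((A+n_*t).round(0).astype(int).tolist(),*[f"{int(cv2.getRectSubPix(im,(1,1),tuple((A+n_*t+pe*k).astype(float)))[0,0].min()):3d}" for k in range(-9,10)])
E
```

```text
[ 0.51848474 -0.09287226  0.11493679] [-6.11939144 -0.63062311  0.37966921] [-0.78019162  0.15446168  0.01065194]
rel cm [ 0.04 -0.11  0.04] deg [-0.02  0.2  -0.04]
collar pred [246.90726739 207.92367866] mouth [246.89701405 207.6702102 ]
[229, 205] 118 118 107  86  64  54  47  50  61  78 108 129 139 142 141 132 102  81  78
[230, 205] 125 100  73  58  53  56  66  82 104 129 143 146 138 120 104 102  93  80  78
[231, 205]  88  73  57  52  56  72 107 127 143 145 136 119 104  83  67  70  77  75  77
[232, 205]  62  59  55  54  57  70 102 127 134 118  92  77  71  61  60  75  76  77  77
[233, 205]  56  55  56  58  59  63  74  90  92  77  63  60  61  59  61  68  82  80  76
[234, 206]  57  56  57  56  56  57  59  63  62  58  57  59  59  59  63  65  75  77  75
[235, 206]  58  57  58  59  56  57  55  56  56  54  56  58  58  61  61  64  72  75  74
[236, 206]  57  57  58  58  53  58  58  56  59  56  57  58  61  65  67  71  75  76  75
[237, 206]  59  61  64  62  56  56  57  57  58  56  58  58  65  72  72  75  76  75  76
[238, 206]  59  61  64  63  59  58  56  55  57  57  55  58  69  72  75  77  76
[... 1222 characters left out ...]
  57
[253, 209]  85  88  82  80  95 142 154 193 232 228 203 172 137 103  77  62  60  54  52
[254, 209] 116 139 134 129 160 227 243 246 241 229 210 208 198 144  97  78  72  63  55
[255, 209] 185 234 226 206 217 245 247 247 243 230 212 212 216 165 107  89  85  83  77
[256, 210] 222 246 246 241 242 246 247 246 243 230 209 205 201 158 114  95  88  86  85
[257, 210] 239 247 247 247 247 247 247 247 244 230 203 184 172 162 148 124 106  96  90
[258, 210] 246 247 247 247 247 247 247 247 244 231 202 179 168 167 165 154 141 126 107
[259, 210] 247 247 247 247 247 247 247 247 244 231 205 186 186 177 170 165 165 164 159
[260, 210] 247 247 247 247 247 247 247 246 242 229 205 192 196 192 186 182 178 170 168
```

arm_command(series=[0.1,0,0,0,0,0,1,0.2,0,0,0,0,0,1,0.2,0,0,0,0,0,1])

```text
time: 14.65
eef_pos: [0.519, -0.0918, 0.1149]
tcp_rot: [0.696, 0.668, -0.189, 0.181]
contact_force: [-1.6, -7.6, 6.4]
opening: 0.145
finger_force: 59.0
```

```bash
python3 - <<'E'
from ins import *
s=telemetry.get_state(); print(s["eef_pos"],R.T@s["contact_force"],s["wrist_torque"])
to(s,-.11)
E
```

```text
[ 0.51896043 -0.09175797  0.11487419] [-9.7781981  -1.29568154 -1.69536288] [-1.12234012  0.23233581 -0.00494163]
rel cm [-0.06 -0.16  0.1 ] deg [ 0.01  0.32 -0.02]
```

```bash
python3 - <<'E'
from ins import *
s,r=look("w12"); g=cv2.cvtColor(r["color"],cv2.COLOR_BGR2GRAY).astype(int)
for c in (250,262,279,296,308): print(c,g[100:204:3,c].tolist())
for y in (120,140,160,170,176,180,184,190): 
    x=np.nonzero(g[y,200:360]>120)[0]+200; print(y,x.min() if len(x) else None,x.max() if len(x) else None,len(x))
T,K=pickle.load(open("tk.pkl","rb"))
def pj(p):
    q=K@(T[:3,:3].T@(np.array(p)-T[:3,3])); return (q[:2]/q[2]).round(1)
for gap in (0,.002,.004,.008): print("rim top",gap,pj([.0445+gap,0,-.0172-.0145]),pj([.0445+gap,.0145,-.0172]),"flare end",pj([.0565+gap,0,-.0172-.009]))
E
```

```text
250 [184, 186, 187, 183, 184, 182, 183, 165, 161, 145, 143, 140, 140, 126, 127, 114, 110, 110, 107, 110, 177, 204, 214, 223, 231, 234, 236, 241, 239, 241, 242, 244, 150, 217, 220]
262 [246, 244, 245, 245, 246, 246, 246, 245, 246, 246, 245, 246, 247, 246, 247, 246, 246, 246, 246, 246, 246, 247, 249, 249, 248, 249, 249, 249, 250, 250, 250, 250, 252, 161, 235]
279 [252, 251, 251, 250, 251, 251, 251, 251, 251, 251, 251, 251, 251, 251, 250, 251, 251, 251, 250, 251, 250, 250, 250, 251, 250, 250, 250, 250, 250, 249, 249, 249, 251, 151, 239]
296 [221, 222, 220, 220, 220, 218, 220, 219, 221, 218, 218, 218, 219, 218, 217, 219, 219, 216, 218, 216, 215, 221, 224, 224, 228, 227, 231, 230, 231, 235, 236, 235, 226, 184, 225]
308 [81, 77, 82, 81, 83, 86, 84, 83, 83, 82, 86, 85, 88, 85, 88, 88, 89, 87, 82, 88, 83, 88, 91, 134, 153, 163, 175, 181, 186, 191, 197, 185, 136, 206, 206]
120 250 303 54
140 250 303 54
160 250 304 55
170 246 308 63
176 244 311 68
180 242 312 71
184 240 316 77
190 233 322 90
rim top 0 [278.2 198.4] [317.5 187.8] flare end [278.2 159.3]
rim top 0.002 [278.2 192.5] [317.7 182.5] flare end [278.2 153.3]
rim top 0.004 [278.2 186.6] [317.9 177.1] flare end [278.2 147.3]
rim top 0.008 [278.2 174.5] [318.3 166.3] flare end [278.2 135. ]
```

A thin joint line at row 199, where the rim should be at zero gap, shows that the collar is seated. I now draw the dipstick straight out.

arm_command(series=[-0.4,0,0,0,0,0,1,-1,0,0,0,0,0,1,-2,0,0,0,0,0,1,-3,0,0,0,0,0,1,-4,0,0,0,0,0,1,-5,0,0,0,0,0,1,-6,0,0,0,0,0,1,-7,0,0,0,0,0,1,-8,0,0,0,0,0,1,-9,0,0,0,0,0,1])

```text
time: 15.53
eef_pos: [0.5146, -0.1686, 0.158]
tcp_rot: [0.697, 0.668, -0.187, 0.179]
contact_force: [0.8, -0.3, -1.6]
opening: 0.148
finger_force: 58.7
```

arm_command(series=[-1,0,0,0,0,0,1,-2,0,0,0,0,0,1,-3,0,0,0,0,0,1,-4,0,0,0,0,0,1,-5,0,0,0,0,0,1,-6,0,0,0,0,0,1,-7,0,0,0,0,0,1,-8,0,0,0,0,0,1,-8,0,0,0,0,0,1])

```text
time: 16.28
eef_pos: [0.5123, -0.2387, 0.1992]
tcp_rot: [0.698, 0.668, -0.187, 0.18]
contact_force: [0.5, -1.2, -0.9]
opening: 0.149
finger_force: 58.7
```

```bash
python3 - <<'E'
from ins import *
s=telemetry.get_state(); print(s["time"],s["eef_pos"],s["contact_force"],s["opening"])
to(s,.05)
rel(s,[.51,-.28,.30],Rtool([.041,.999,0]))
E
```

```text
16.2833 [ 0.51232262 -0.23869033  0.19918738] [ 0.4606368  -1.21622597 -0.85653594] 0.1489137740834305
rel cm [ 0.89 -0.1   0.04] deg [ 0.01  0.09 -0.15]
rel cm [-8.63 -0.04 -6.65] deg [ 0.05 30.09 -0.15]
```

arm_command(series=[-2,0,-1,0,0,0,1,-4,0,-3,0,5,0,1,-6,0,-5,0,10,0,1,-8,0,-6,0,16,0,1,-8.6,0,-6.6,0,22,0,1,-8.6,0,-6.6,0,28,0,1,-8.6,0,-6.6,0,30,0,1,-8.6,0,-6.6,0,30,0,1,-8.6,0,-6.6,0,30,0,1,-8.6,0,-6.6,0,30,0,1])

```text
time: 17.12
eef_pos: [0.51, -0.2777, 0.2969]
tcp_rot: [0.722, 0.692, -0.001, -0.001]
contact_force: [-0.3, 0.4, -0.7]
opening: 0.153
finger_force: 58.7
```

```bash
python3 - <<'E'
from ins import *
s=telemetry.get_state(); print(s["time"],s["eef_pos"],s["contact_force"],s["opening"],s["finger_force"],Ro.from_quat(s["tcp_rot"]).as_matrix()[:,0],np.abs(s["dq"]).max())
Rt=Ro.from_quat(s["tcp_rot"]).as_matrix(); W=lambda x,z=-.0172:s["eef_pos"]+Rt@np.array([x,0,z])
sc=vision.read_camera("scene"); im=sc["color"]; a,b=proj(sc,W(.05)),proj(sc,W(.1545)); n=(b-a)/np.linalg.norm(b-a); pe=np.array([-n[1],n[0]])
for t in np.linspace(0,np.linalg.norm(b-a)+5,8): print(round(t,1),[int(cv2.getRectSubPix(im,(1,1),tuple((a+n*t+pe*k).astype(float)))[0,0].min()) for k in range(-7,8)])
# reservoir: compare handle bar (dark) in top view against expected home position
top=vision.read_camera("top"); g=top["color"].max(2); y0=np.array([.041,.999]); h=np.array([.5223,.0393])+.014*y0
pa,pb=[proj(top,[*(h+k*y0),.124]) for k in (-.037,.037)]; print("exp bar",pa.round(1),pb.round(1))
x0,x1=int(pb[0])-15,int(pa[0])+15; yy=int((pa[1]+pb[1])/2); k=np.zeros(g.shape,bool); k[yy-12:yy+12,x0:x1]=g[yy-12:yy+12,x0:x1]<60
for q in blobs(k,20): print(q[0],axis(q[2])[:3])
E
```

```text
17.1167 [ 0.51000276 -0.27768692  0.29693168] [-0.32768618  0.44113536 -0.72290291] 0.1531561719982074 58.6928254365921 [ 4.13920353e-02  9.99142958e-01 -2.22798036e-04] 0.01105429737442588
0.0 [57, 55, 57, 74, 149, 222, 226, 181, 111, 67, 56, 55, 55, 53, 53]
7.2 [54, 56, 56, 72, 152, 221, 225, 179, 111, 69, 55, 53, 51, 53, 56]
14.5 [57, 58, 55, 72, 155, 220, 222, 177, 112, 70, 56, 53, 53, 56, 54]
21.7 [55, 57, 56, 74, 158, 220, 222, 174, 109, 66, 53, 55, 53, 55, 56]
29.0 [54, 56, 55, 75, 154, 217, 220, 170, 106, 65, 53, 52, 55, 56, 53]
36.2 [55, 57, 56, 74, 149, 196, 189, 150, 100, 64, 53, 52, 55, 56, 57]
43.5 [54, 55, 56, 71, 136, 213, 232, 174, 99, 60, 54, 55, 55, 55, 57]
50.7 [55, 56, 55, 58, 57, 55, 56, 56, 53, 52, 53, 56, 61, 70, 74]
exp bar [276.6 204.8] [247.5 204.3]
[250, 204, 27, 3, 81] (array([263., 205.]), array([276., 205.], dtype=float32), array([250., 205.], dtype=float32))
```

arm_command(series=[0,0,0,0,0,0,1,0,0,0,0,0,0,1,0,0,0,0,0,0,1,0,0,0,0,0,0,1,0,0,0,0,0,0,1,0,0,0,0,0,0,1])

```text
time: 17.72
eef_pos: [0.5102, -0.2782, 0.2976]
tcp_rot: [0.722, 0.692, -0.0, -0.0]
contact_force: [-0.0, 0.5, -0.9]
opening: 0.15
finger_force: 58.7
```

```bash
python3 -c "
from plant import ctrl
print(ctrl.sign_off())"
```

```text
the job is handed in; nothing more can be done
None
```

I've handed the job in at about 18 s. By my measurements the reservoir is home on its pegs and released, the dipstick went in to its collar and came right out, and it is now held level about 0.3 m up; the sign-off gave no verdict.

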